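# Set up a reducing pipe spool level on graded V-rests for its flange

### The arm

A 6-joint arm with a two-finger parallel gripper is mounted at the origin on the work surface; the furniture and walls round the work are solid. World frame = base frame: x ahead of the robot, y to its left, z up, the work surface at z = 0. Lengths are in m, angles in rad, forces in N, time in s.
With the tool pointing down it reaches from about 0.35 to 0.875 m from the base axis. Payload 15.5 kg.
Tool frame: the origin (TCP) lies at the very end of the fingers, on their centre line; the grasp point (between the pads) lies 19 mm behind it (arm.tcp_to_grasp is the distance from the TCP to the grasp point, in m); z points along the fingers, y is the line along which they close (so a half turn about z gives the same grasp; the last joint's range is limited). The gripper opens to 85 mm and grips with 20 to 120 N. Pads are 22 mm wide; open, the fingers measure 114 mm over their backs; the gripper's body (76 mm by 85 mm) begins 54 mm behind the grasp point. The pads swing forward as they close: fully open they stand 13 mm farther back than shut.
Start: joints at [1.014, 0.494, 1.345, -0, 1.302, -0.096], TCP at [0.278, 0.56, 0.231] pointing down, gripper open.
Joint ranges: [-2.91, 2.91], [-0.82, 2.16], [0.22, 2.67], [-1.22, 4.37], [0.12, 2.79], [-3.08, 3.08]. Speed limits (rad/s): [1.89, 1.89, 2.57, 3.01, 3.01, 3.01].

### API

Orientations are given as a unit quaternion [x, y, z, w].
In Python, from workcell import arm, snapshot, spotter gives the robot as it stands. The module is installed in compiled form; this text tells all that it offers.
- The arm moves only by the tool apply_moves, never from a script. Its argument "steps" is a list of rows, each a list of 3 entries, a list of its own where there are three numbers: the shift along the tool's x, y, z in m, then the turn, a rotation vector about the tool's x, y, z in rad, then the opening, from 0 (shut) to 1 (fully open). A call has 1 to 5 rows; each row is the pose to reach, as a shift and turn from the pose commanded when the call began, along the tool's axes at that moment; what a row does not reach only later rows make up. A row lasts 1/8 s, in which the tool goes at most 62.5 mm and 10.7 degrees, less where a joint would pass 70% of its speed; a pose out of reach is approached as far as the arm can. A call with a gripper value outside its range is refused whole. The fingers move at their own pace and stop on an object; "newtons" is the grip in N (left out, the last holds). Time passes only in rows, so rows that repeat a pose let the fingers close. It gives the time, the measured TCP pose, the force, the opening and the grip force at its end, in the units of the state.
- arm.state(): the state, without advancing time (a new reading comes with each control period).
- snapshot(name): name is "side" or "top"; returns a dict with "image" (400x640x3 uint8, blue, green, red), "depth" (400x640 float32, m along the optical axis (not along the pixel's ray), 0 where there is no reading), "fov_y" (degrees; the focal length in pixels is half the picture's height over the tangent of half this angle, whatever the lens; pixels are square), "cx", "cy" (the principal point, pixels), "cam_to_world" (4x4, takes a point from camera to world coordinates). Camera axes: x right, y up, looking along -z (the intrinsics and any distortion apply to the point x, -y, -z); pixel columns grow to the right and rows downward; lengths in m; the calibration is good to about 2 mm. A picture is of the moment at which its call begins.
- arm.close_job(): hands the job in; it is judged then, once.
Trained networks look in the newest picture that a camera, given by its name, has taken for a name from the list of things; names that differ only in an ending like _2 or _b are one class to them, and where a whole thing is asked for, a point or a joint stands for the part that bears it (a point fixed in the world has none). Each returns a list of dicts, best first, with "score" (0 to 1); they miss things now and then, are a little off and sometimes report something else, mostly with a low value. They report only what shows in the picture. A call takes as long as a camera call.
- spotter.spot_in(label, camera): "centre" ([column, row] as shares, 0 to 1, of the picture: columns of its width, rows of its height, amid what is visible of it).
The state is a dict: "clock": time; "joint_pos": joint angles; "qd": joint speeds; "joint_efforts": joint torques, N m; "position": TCP position; "ee_rot": TCP orientation; "ft_force": force on the tool from outside, world axes, zero at the start; "wrist_torque": the same for the moment, N m; "gripper_width": opening from 0.0 (shut) to 1.0 (fully open); "gripper_force": force on a finger pad.
Only numpy, scipy, OpenCV 4.12 (cv2) and the standard library are available. Lean on these libraries where they do the work, as an engineer would, in place of code of your own. Each camera call takes 0.05 s, during which the arm holds its last target. There are 200 camera calls.

### The job

Get the reducing pipe ready for tacking to its flange: stand the four V-rests upright on the four pads of the setting rail, one centred on each, V along the rail, in order of height with the lowest next to the flange and the tallest at the far end. Then lay the pipe in the rests with its thick end towards the flange, each of its four diameters in its own rest, so that it lies level and in line with the flange, and let go.

Things in the scene. Friction and masses are not known exactly. Their poses are not given: they have to be found in the camera images.
- rest_low: grey steel V-rest, the lowest of four that differ only in height: 37 mm tall, 54 mm wide across the V, 24 mm thick; 90 degree V, 44 mm wide and 22 mm deep, across its top. Origin: centre of its underside; x = across the V (grip its flat flanks, 54 mm apart along x, in the upper half), y = along the V, as the pipe lies, z = up. 0.22 kg
- rest_second: grey steel V-rest, the second lowest of four that differ only in height: 46 mm tall, 54 mm wide across the V, 24 mm thick; 90 degree V, 44 mm wide and 22 mm deep, across its top. Origin: centre of its underside; x = across the V (grip its flat flanks, 54 mm apart along x, in the upper half), y = along the V, as the pipe lies, z = up. 0.22 kg
- rest_third: grey steel V-rest, the second tallest of four that differ only in height: 56 mm tall, 54 mm wide across the V, 24 mm thick; 90 degree V, 44 mm wide and 22 mm deep, across its top. Origin: centre of its underside; x = across the V (grip its flat flanks, 54 mm apart along x, in the upper half), y = along the V, as the pipe lies, z = up. 0.22 kg
- rest_tall: grey steel V-rest, the tallest of four that differ only in height: 65 mm tall, 54 mm wide across the V, 24 mm thick; 90 degree V, 44 mm wide and 22 mm deep, across its top. Origin: centre of its underside; x = across the V (grip its flat flanks, 54 mm apart along x, in the upper half), y = along the V, as the pipe lies, z = up. 0.22 kg
- spool: steel reducing pipe, 0.6 kg, level in timber chocks. Origin: on its axis at the centre of mass, start z 64 mm; x = axis, to the thin end. Diameters: 60.3 mm from x -74 to 19, 48.3 from 29 to 75, 33.7 from 89 to 135, 21.3 from 149 to 197; lies on the rests at x -8, 52, 112, 172, axis 58 mm above the pads' tops. Grip across the origin, tips under 20 mm below the axis (the rest's top is 20 below)
- pad_1: fixed dark steel pad 1 of a row of 4 at 60 mm pitch on the setting rail (grey steel bar, 420 x 86 x 10 mm, lying on the table); 74 x 42 mm, 4 mm thick, top 14 mm above the table. Origin: centre of its underside, z = 10 mm; y = along the row (from pad_4 towards pad_1), x = across it
- pad_2: fixed dark steel pad 2 of a row of 4 at 60 mm pitch on the setting rail (grey steel bar, 420 x 86 x 10 mm, lying on the table); 74 x 42 mm, 4 mm thick, top 14 mm above the table. Origin: centre of its underside, z = 10 mm; y = along the row (from pad_4 towards pad_1), x = across it
- pad_3: fixed dark steel pad 3 of a row of 4 at 60 mm pitch on the setting rail (grey steel bar, 420 x 86 x 10 mm, lying on the table); 74 x 42 mm, 4 mm thick, top 14 mm above the table. Origin: centre of its underside, z = 10 mm; y = along the row (from pad_4 towards pad_1), x = across it
- pad_4: fixed dark steel pad 4 of a row of 4 at 60 mm pitch on the setting rail (grey steel bar, 420 x 86 x 10 mm, lying on the table); 74 x 42 mm, 4 mm thick, top 14 mm above the table. Origin: centre of its underside, z = 10 mm; y = along the row (from pad_4 towards pad_1), x = across it
- flange: fixed steel pipe flange, 96 mm diameter, 16 mm thick, upright in a grey foot at one end of the rail, either one (a 40 mm low brass earth block is at the other). Origin: under its middle, z = 10 mm; y = its axis, along the row, 62 mm above the origin; top edge 120 mm above the table. 86 mm along the row from the nearest pad's centre

How it is judged:
At the end, for the whole second after the job is handed in: Rests upright, centred within 10 mm on the pads, V along the rail within 11 degrees, lowest at the flange to tallest. Pipe in them: level within 3, along the rail within 4.5 degrees, within 10 mm of the flange axis sideways, 66-79 mm up, 83-105 mm from the flange. Released, at rest (((horizontal distance between flange and pad_1 below 0.11 m and horizontal distance between rest_low and pad_1 below 0.01 m and horizontal distance between rest_second and pad_2 below 0.01 m and horizontal distance between rest_third and pad_3 below 0.01 m and horizontal distance between rest_tall and pad_4 below 0.01 m) or (horizontal distance between flange and pad_4 below 0.11 m and horizontal distance between rest_low and pad_4 below 0.01 m and horizontal distance between rest_second and pad_3 below 0.01 m and horizontal distance between rest_third and pad_2 below 0.01 m and horizontal distance between rest_tall and pad_1 below 0.01 m)) and height (world z) of rest_low between 0.011 and 0.017 m and angle between each of rest_low, rest_second, rest_third, rest_tall's own z axis and vertical below 0.06 rad and angle between the y axis of each of rest_low, rest_second, rest_third, rest_tall and the y axis of flange, either way round below 0.2 rad and linear speed of each of rest_low, rest_second, rest_third, rest_tall, spool below 0.01 m/s and height (world z) of rest_second between 0.011 and 0.017 m and height (world z) of rest_third between 0.011 and 0.017 m and height (world z) of rest_tall between 0.011 and 0.017 m and angle between spool's own x axis and vertical between 1.5208 and 1.6208 rad and height (world z) of spool between 0.066 and 0.079 m and angle between the x axis of spool and the y axis of flange, either way round below 0.08 rad and x of spool in the frame of flange between -0.01 and 0.01 m and horizontal distance between spool and flange between 0.083 and 0.105 m and angular speed of spool below 0.1 rad/s); the robot touches nothing.
It also fails if it takes over 125 s, if anything falls off the work surface, if the arm or the gripper's body presses on something with over 40 N, if the wrist force passes 120 N, or if a joint passes its speed limit or range.

## Working session

There is one attempt and no reset: what is moved stays moved. The work goes in short steps, Python scripts to look and compute and a tool call to move; the robot and the scene stay as the last step left them, time stands still between calls to the robot, and variables do not carry over. Pictures are saved under pics/ and viewed, at most 14 in all, crops included, and the job is handed in when it is done.

Besides the shell and the picture viewer there is one more tool, called after "Call:" as name(argument=value, ...), one argument or row to a line, values as JSON. apply_moves: Moves the arm, as the interface text tells. Its arguments: {"type":"object","properties":{"steps":{"type":"array"},"newtons":{"type":"number"}},"required":["steps"]}

```bash
mkdir -p pics; cat > h.py <<'E'
import numpy as np, cv2
from workcell import arm, snapshot, spotter
def pts(s):
    d=s["depth"];H,W=d.shape
    f=H/2/np.tan(np.radians(s["fov_y"])/2)
    v,u=np.mgrid[0:H,0:W]
    P=np.stack([(u-s["cx"])/f*d,-(v-s["cy"])/f*d,-d,np.ones_like(d)],-1)
    return (P@np.array(s["cam_to_world"]).T)[...,:3]
E
python3 - <<'E'
from h import *
print(arm.state())
for n in("top","side"):
    s=snapshot(n); cv2.imwrite(f"pics/{n}0.png",s["image"]); P=pts(s); np.save(f"{n}0.npy",P)
    print(n,{k:s[k] for k in s if k not in("image","depth")})
    for l in("rest_low","rest_second","rest_third","rest_tall","spool","pad_1","flange"):
        for r in spotter.spot_in(l,n)[:5]:
            c=r["centre"];u,v=int(c[0]*640),int(c[1]*400)
            print(l,round(r["score"],2),u,v,P[min(v,399),min(u,639)].round(3))
E
```

```text
{'clock': 0.0, 'joint_pos': array([ 1.01450174e+00,  4.94176307e-01,  1.34609649e+00, -1.57004432e-05,
        1.30249026e+00, -9.54954292e-02]), 'qd': array([ 0.0006897 , -0.00016978, -0.00127375, -0.00090721, -0.00083457,
       -0.00034683]), 'joint_efforts': array([-2.23475028e-03, -8.82176971e+01, -3.83873105e+01, -2.13489952e-04,
        1.03550154e-02,  4.26805616e-05]), 'position': array([0.27773492, 0.55952303, 0.23071626]), 'ee_rot': array([ 2.28364494e-01,  9.73575531e-01, -5.56822356e-04, -1.80186537e-04]), 'ft_force': array([ 0.12602796, -0.13105249,  0.16508955]), 'wrist_torque': array([ 0.0080264 , -0.00643728,  0.02824304]), 'gripper_force': 0.0, 'gripper_width': 0.9976940100009556}
top {'fov_y': 42.64126354430829, 'cx': 309.25521494766076, 'cy': 199.25552426752222, 'cam_to_world': array([[-0.08822039,  0.97389657, -0.20914739,  0.11815103],
       [-0.99609756, -0.08570294,  0.02108709,  0.00211505],
       [ 0.0026121 ,  0.21019151,  0.97765674,  1.62123176],
       [ 0.        ,  0.        ,  0.        ,  1.        ]])}
rest_low 0.7 366 199 [ 0.444 -0.212  0.026]
r
[... 491 characters left out ...]
3],
       [-0.45432415,  0.53973981, -0.70871045, -0.72730374],
       [-0.0177809 ,  0.78990346,  0.61297337,  0.69380886],
       [ 0.        ,  0.        ,  0.        ,  1.        ]])}
rest_low 0.98 369 274 [ 0.449 -0.223  0.017]
rest_second 0.78 329 245 [ 0.406 -0.118  0.035]
rest_second 0.46 384 234 [ 0.522 -0.167  0.059]
rest_third 0.85 309 149 [0.558 0.302 0.031]
rest_third 0.38 311 188 [0.48  0.13  0.014]
rest_tall 0.56 383 234 [ 0.518 -0.17   0.063]
spool 0.67 380 312 [ 0.379 -0.363  0.09 ]
pad_1 0.8 307 188 [0.47  0.135 0.015]
pad_1 0.79 278 175 [0.425 0.24  0.012]
pad_1 0.79 292 183 [0.443 0.177 0.015]
pad_1 0.47 266 168 [0.406 0.291 0.013]
flange 0.88 244 148 [0.371 0.38  0.047]
```

View pics/top0.png

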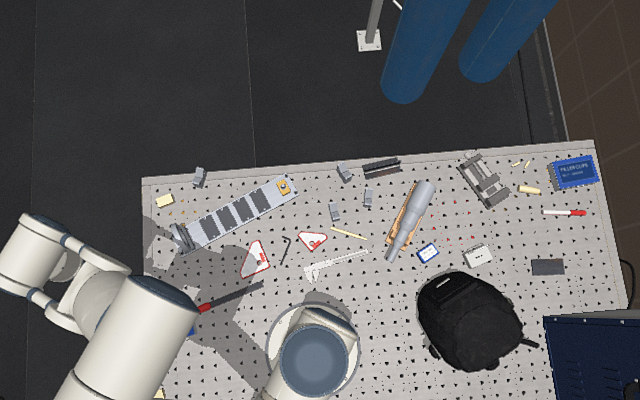

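View pics/side0.png

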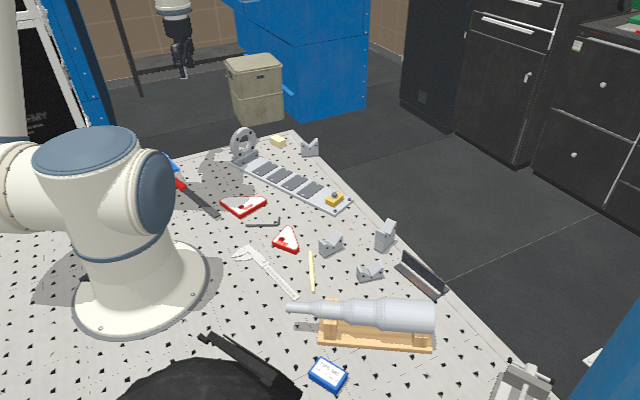

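The top view shows the rail from the flange (180,237) to the brass block (284,186), rests near (199,177), (345,172), (368,198) and (334,211), and the pipe in its chocks with the thick end at (424,188). I'll zoom in on the rests and fit clusters.

```bash
python3 - <<'E'
from h import *
a=cv2.imread("pics/side0.png"); t=cv2.imread("pics/top0.png")
def crop(i,u,v,w=26,h=20): return cv2.resize(i[v-h:v+h,u-w:u+w],(390,300),interpolation=cv2.INTER_CUBIC)
rows=[np.hstack([crop(a,309,149),crop(a,384,235)]),np.hstack([crop(a,369,272),crop(a,330,244)])]
cv2.imwrite("pics/c1.png",np.vstack(rows))
A=np.load("top0.npy");B=np.load("side0.npy")
for n,P in(("top",A),("side",B)):
    for nm,c in dict(third=(.555,.305),x=(.53,-.16),low=(.445,-.217),sec=(.403,-.11)).items():
        Q=P.reshape(-1,3); m=(np.hypot(Q[:,0]-c[0],Q[:,1]-c[1])<.055)&(Q[:,2]>.012)&(Q[:,2]<.1); q=Q[m]
        if len(q)<5: print(n,nm,len(q));continue
        r=cv2.minAreaRect((q[:,:2]*1000).astype(np.float32))
        print(n,nm,m.sum(),"zmax",np.sort(q[:,2])[-4:].round(3),"top mean",q[q[:,2]>.02,:2].mean(0).round(3),np.round(r[0]),np.round(r[1]),round(r[2]))
    z=P[...,2]; m=(abs(z)<.006)&(P[...,0]>.25)&(P[...,0]<.6)&(abs(P[...,1])<.4); print(n,"table",z[m].mean(),z[m].std())
E
```

```text
top third 191 zmax [0.062 0.062 0.062 0.063] top mean [0.559 0.311] [560. 312.] [27. 56.] 71
top x 193 zmax [0.068 0.069 0.07  0.074] top mean [ 0.533 -0.15 ] [ 546. -169.] [55. 72.] 29
top low 143 zmax [0.043 0.043 0.043 0.045] top mean [ 0.449 -0.22 ] [ 449. -219.] [24. 57.] 78
top sec 161 zmax [0.052 0.052 0.053 0.053] top mean [ 0.412 -0.107] [ 395. -105.] [87. 33.] 7
top table -8.306468529913611e-05 0.00298753282683062
side third 238 zmax [0.058 0.058 0.058 0.06 ] top mean [0.56  0.308] [562. 313.] [31. 54.] 70
side x 463 zmax [0.067 0.067 0.067 0.069] top mean [ 0.534 -0.155] [ 537. -149.] [58. 26.] 25
side low 358 zmax [0.039 0.039 0.039 0.039] top mean [ 0.451 -0.221] [ 452. -218.] [29. 55.] 77
side sec 382 zmax [0.047 0.048 0.048 0.048] top mean [ 0.414 -0.109] [ 397. -106.] [93. 34.] 5
side table 9.780482875438328e-05 0.0016925709593480476
```

View pics/c1.png

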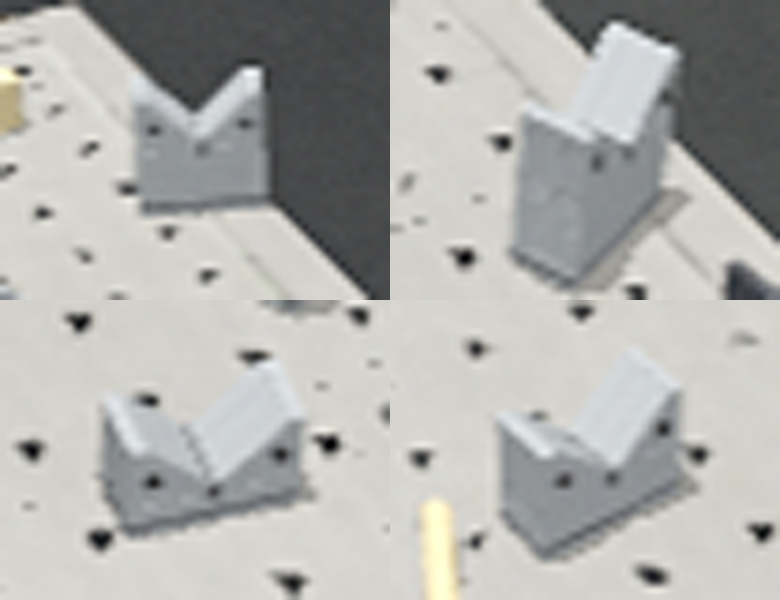

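All four rests stand upright (third upper left, tall upper right, low lower left, second lower right), and their heights match. Next I'll fit precise poses.

```bash
cat > fit.py <<'E'
from h import *
from scipy.optimize import least_squares
def loc(q,x,y,a):
    c,s=np.cos(a),np.sin(a); d=q[:,:2]-[x,y]
    return np.c_[d@[c,s],d@[-s,c],q[:,2]]
def box(l,hx,hy,z0,z1):
    d=np.c_[abs(l[:,0])-hx,abs(l[:,1])-hy,abs(l[:,2]-(z0+z1)/2)-(z1-z0)/2]
    return np.linalg.norm(np.maximum(d,0),axis=1)+np.minimum(d.max(1),0)
def rest_sdf(l,h,zb=0):
    v=(l[:,2]-(zb+h-.022)-abs(l[:,0]))/2**.5
    return np.maximum(box(l,.027,.012,zb,zb+h),v)
def near(Ps,c,r,z0,z1):
    o=[]
    for P in Ps:
        Q=P.reshape(-1,3); o.append(Q[(np.hypot(Q[:,0]-c[0],Q[:,1]-c[1])<r)&(Q[:,2]>z0)&(Q[:,2]<z1)])
    return o
def fit_rest(Ps,c,h,zb=0,rad=.042,guesses=np.arange(0,np.pi,np.pi/6)):
    q=np.vstack(near(Ps,c,rad,zb+.008,zb+h+.012)); best=None
    for a in guesses:
        r=least_squares(lambda p:rest_sdf(loc(q,*p[:3])-[0,0,p[3]],h,zb),[*c,a,0],loss="soft_l1",f_scale=.002)
        if best is None or r.cost<best.cost: best=r
    return best.x,np.abs(best.fun).mean() if len(best.fun) else 0,len(q)
R=np.array([.05,.04]) 
def spool_sdf(l):
    prof=np.array([[-.074,.03015],[.019,.03015],[.029,.02415],[.075,.02415],[.089,.01685],[.135,.01685],[.149,.01065],[.197,.01065]])
    r=np.hypot(l[:,1],l[:,2]); R=np.interp(l[:,0],prof[:,0],prof[:,1])
    e=np.maximum(-.074-l[:,0],l[:,0]-.197)
    return np.where(e>0,np.hypot(e,np.maximum(r-R,0)),np.maximum(r-R,e))
def fit_spool(Ps,c,a,z=.064,zmin=.05):
    q=np.vstack([Q.reshape(-1,3) for Q in Ps]); l=loc(q,*c,a)
    q=q[(l[:,0]>-.1)&(l[:,0]<.22)&(abs(l[:,1])<.045)&(q[:,2]>zmin)&(q[:,2]<z+.045)]
    def f(p):
        l=loc(q,*p[:3]); l[:,2]-=p[3]+p[4]*l[:,0]; return spool_sdf(l)
    r=least_squares(f,[*c,a,z,0],loss="soft_l1",f_scale=.002)
    return r.x,np.abs(r.fun).mean(),len(q)
E
python3 - <<'E'
from fit import *
A=np.load("top0.npy");B=np.load("side0.npy")
for n,c,h in(("low",(.45,-.219),.037),("second",(.413,-.108),.046),("third",(.56,.311),.056),("tall",(.535,-.152),.065)):
    for P in([A,B],[A],[B]):
        x,e,k=fit_rest(P,c,h); print(n,x.round(4),np.degrees(x[2]).round(1),e.round(4),k)
g=lambda i:cv2.imread(f"pics/{i}0.png").astype(int).sum(2)/3
for n,P in(("top",A),("side",B)):
    I=g(n); z=P[...,2]; d=np.array([.475-.403,.132-.283]);d/=np.linalg.norm(d)
    rel=P[...,:2]-[.44,.207]; s=rel@d; w=rel@np.array([-d[1],d[0]])
    m=(z>.003)&(z<.03)&(abs(w)<.05)&(abs(s)<.14)&(I<110)
    k,L,st,ce=cv2.connectedComponentsWithStats(m.astype(np.uint8),connectivity=4)
    for i in range(1,k):
        if st[i,4]>40:
            q=P[L==i]; r=cv2.minAreaRect((q[:,:2]*1000).astype(np.float32)); print(n,"pad",st[i,4],q.mean(0).round(4),np.round(r[0]),np.round(r[1]),round(r[2],1))
    q=near([P],(.354,.365),.07,.03,.13)[0]; r=cv2.minAreaRect((q[:,:2]*1000).astype(np.float32)); print(n,"flange",len(q),np.round(r[0]),np.round(r[1]),round(r[2],1),q[:,2].max())
for P in([A,B],[A],[B]):
    for a in(2.6,3.0,-2.6): print("spool",*fit_spool(P,(.43,-.35),a))
E
```

```text
low [ 0.4515 -0.2183 -0.2126  0.0014] -12.2 0.0013 547
low [ 0.4498 -0.2197 -0.2043  0.0019] -11.7 0.0023 154
low [ 4.519e-01 -2.182e-01  2.930e+00  1.300e-03] 167.9 0.0007 393
second [ 0.4146 -0.1053  0.1493  0.0007] 8.6 0.0013 561
second [ 0.4122 -0.1069  0.1487  0.0018] 8.5 0.0021 162
second [ 0.4152 -0.1051  0.1483  0.0005] 8.5 0.0008 399
third [5.6150e-01 3.1490e-01 2.7876e+00 1.0000e-03] 159.7 0.002 465
third [ 0.5605  0.3135 -0.3464  0.0012] -19.8 0.0019 205
third [ 0.5627  0.3154 -0.3599  0.0009] -20.6 0.0016 260
tall [ 0.5372 -0.1494  0.4132  0.0008] 23.7 0.0012 687
tall [ 0.5352 -0.1508  0.4141  0.0007] 23.7 0.0016 205
tall [ 0.5377 -0.1489  0.4102  0.001 ] 23.5 0.0008 482
top pad 256 [0.473  0.1268 0.0145] [474. 127.] [74. 39.] 24.0
top pad 257 [0.4487 0.1815 0.0141] [450. 182.] [75. 38.] 22.6
top pad 256 [0.4248 0.2365 0.0148] [425. 237.] [76. 39.] 25.5
top pad 263 [0.401  0.2914 0.0142] [402. 292.] [76. 38.] 23.6
top flange 370 [364. 368.] [94. 40.] 23.8 0.12855050267256862
side flange 609 [368. 366.] [97. 38.] 16.1 0.12214380240850231
spool [ 4.05674599e-01 -3.61041053e
[... 265 characters left out ...]
0.0013090980481910563 2404
spool [ 4.03499826e-01 -3.62425952e-01  2.56197575e+00  6.51836498e-02
 -4.54160617e-04] 0.0024084302809127918 1256
spool [ 4.03295909e-01 -3.62415433e-01  2.57178814e+00  6.50864555e-02
 -2.29312200e-03] 0.0023723178257219757 1068
spool [ 0.40377185 -0.36233812 -3.72778215  0.06534162  0.01078699] 0.0021139302038278773 619
spool [ 4.06218699e-01 -3.60502974e-01  2.56760458e+00  6.49699251e-02
 -3.73136472e-04] 0.0010264102901636097 3021
spool [ 4.06336088e-01 -3.60641407e-01  2.57423934e+00  6.49518162e-02
 -2.21648137e-03] 0.0012314824246066162 2840
spool [ 4.06326743e-01 -3.60708546e-01 -3.71661901e+00  6.50130803e-02
  2.81329693e-03] 0.0008359790360006719 1785
```

```bash
cat > plan.py <<'E'
from h import *
def plan(wps):
    """wps: (x,y,z,yaw_deg of closing axis); prints the shift & turn per call, chained from current pose"""
    s=arm.state(); qx,qy,qz,qw=s["ee_rot"]; p=np.array(s["position"])
    a=np.degrees(np.arctan2(1-2*(qx*qx+qz*qz),2*(qx*qy-qz*qw)))
    print("at",p.round(4),"yaw",a.round(1),"tilt",np.round([qz,qw],4))
    for w in wps:
        t=np.array(w[:3]); da=(w[3]-a+180)%360-180 if len(w)<5 else w[4]
        n=int(max(np.ceil(np.linalg.norm(t-p)/.29),np.ceil(abs(da)/50),1))
        for i in range(n):
            k=n-i; d=(t-p)/k; r=np.radians(a); c,sn=np.cos(r),np.sin(r)
            sh=np.round([d@[-sn,c,0],d@[c,sn,0],-d[2]],3); tz=np.round(-np.radians(da)/k,3)
            p=p+sh[0]*np.array([-sn,c,0])+sh[1]*np.array([c,sn,0])-[0,0,sh[2]]; a-=np.degrees(tz); da+=np.degrees(tz)
            print(w,sh.tolist(),[0,0,float(tz)])
E
python3 - <<'E'
from plan import *
plan([(.561,.314,.14,-20.2),(.561,.314,.023,-20.2),(.561,.314,.16,-20.2),(.450,.182,.16,23.6),(.450,.182,.038,23.6),(.450,.182,.16,23.6)])
E
```

```text
at [0.2779 0.5598 0.2313] yaw 63.6 tilt [0. 0.]
(0.561, 0.314, 0.14, -20.2) [-0.181, -0.047, 0.046] [0, 0, 0.731]
(0.561, 0.314, 0.14, -20.2) [-0.167, 0.086, 0.045] [0, 0, 0.732]
(0.561, 0.314, 0.023, -20.2) [0.0, 0.0, 0.117] [0, 0, -0.0]
(0.561, 0.314, 0.16, -20.2) [0.0, 0.0, -0.137] [0, 0, -0.0]
(0.45, 0.182, 0.16, 23.6) [-0.162, -0.058, 0.0] [0, 0, -0.765]
(0.45, 0.182, 0.038, 23.6) [0.0, -0.0, 0.122] [0, 0, 0.0]
(0.45, 0.182, 0.16, 23.6) [0.0, -0.0, -0.122] [0, 0, 0.0]
```

Call:
apply_moves(
  steps=[
    [[-0.181, -0.047, 0.046], [0, 0, 0.731], 1],
    [[-0.181, -0.047, 0.046], [0, 0, 0.731], 1],
    [[-0.181, -0.047, 0.046], [0, 0, 0.731], 1],
    [[-0.181, -0.047, 0.046], [0, 0, 0.731], 1],
    [[-0.181, -0.047, 0.046], [0, 0, 0.731], 1],
  ],
  newtons=50,
)

```text
clock: 1.42
position: [0.4196, 0.4367, 0.1852]
ee_rot: [0.561, 0.827, -0.0, -0.0]
ft_force: [0.2, 0.1, -0.2]
gripper_width: 1.0
gripper_force: 0.0
```

Call:
apply_moves(
  steps=[
    [[-0.167, 0.086, 0.045], [0, 0, 0.732], 1],
    [[-0.167, 0.086, 0.045], [0, 0, 0.732], 1],
    [[-0.167, 0.086, 0.045], [0, 0, 0.732], 1],
    [[-0.167, 0.086, 0.045], [0, 0, 0.732], 1],
    [[-0.167, 0.086, 0.045], [0, 0, 0.732], 1],
  ],
)

```text
clock: 2.05
position: [0.5608, 0.3142, 0.1402]
ee_rot: [0.819, 0.574, -0.0, -0.0]
ft_force: [-1.1, 0.4, 0.3]
gripper_width: 0.999
gripper_force: 0.0
```

Call:
apply_moves(
  steps=[
    [[0, 0, 0.04], [0, 0, 0], 1],
    [[0, 0, 0.08], [0, 0, 0], 1],
    [[0, 0, 0.105], [0, 0, 0], 1],
    [[0, 0, 0.117], [0, 0, 0], 1],
    [[0, 0, 0.117], [0, 0, 0], 1],
  ],
)

```text
clock: 2.68
position: [0.5603, 0.3147, 0.0233]
ee_rot: [0.819, 0.574, -0.0, -0.0]
ft_force: [-0.2, -0.7, 0.1]
gripper_width: 0.998
gripper_force: 0.0
```

Call:
apply_moves(
  steps=[
    [[0, 0, 0], [0, 0, 0], 0.5],
    [[0, 0, 0], [0, 0, 0], 0.5],
    [[0, 0, 0], [0, 0, 0], 0.5],
    [[0, 0, 0], [0, 0, 0], 0.5],
    [[0, 0, 0], [0, 0, 0], 0.5],
  ],
)

```text
clock: 3.3
position: [0.5615, 0.3143, 0.0246]
ee_rot: [0.82, 0.572, 0.001, 0.0]
ft_force: [-1.5, 0.5, 8.4]
gripper_width: 0.621
gripper_force: 52.6
```

Call:
apply_moves(
  steps=[
    [[0, 0, -0.03], [0, 0, 0], 0.5],
    [[0, 0, -0.07], [0, 0, 0], 0.5],
    [[0, 0, -0.11], [0, 0, 0], 0.5],
    [[0, 0, -0.137], [0, 0, 0], 0.5],
    [[0, 0, -0.137], [0, 0, 0], 0.5],
  ],
)

```text
clock: 3.92
position: [0.5619, 0.3144, 0.1629]
ee_rot: [0.82, 0.572, 0.002, 0.0]
ft_force: [-0.5, 0.5, -3.0]
gripper_width: 0.621
gripper_force: 54.1
```

Call:
apply_moves(
  steps=[
    [[-0.162, -0.058, 0], [0, 0, -0.765], 0.5],
    [[-0.162, -0.058, 0], [0, 0, -0.765], 0.5],
    [[-0.162, -0.058, 0], [0, 0, -0.765], 0.5],
    [[-0.162, -0.058, 0], [0, 0, -0.765], 0.5],
    [[-0.162, -0.058, 0], [0, 0, -0.765], 0.5],
  ],
)

```text
clock: 4.55
position: [0.4501, 0.1816, 0.1599]
ee_rot: [0.548, 0.837, -0.0, -0.0]
ft_force: [0.7, 0.2, -2.0]
gripper_width: 0.627
gripper_force: 54.1
```

```bash
python3 - <<'E'
from plan import *
plan([(.450,.182,.038,23.6)])
s=snapshot("side"); i=s["image"]
P=pts(s); q=P.reshape(-1,3); m=(np.hypot(q[:,0]-.45,q[:,1]-.182)<.07)&(q[:,2]>.1)&(q[:,2]<.25)
v,u=np.unravel_index(np.where(m)[0],i.shape[:2]); print(u.min(),u.max(),v.min(),v.max())
c=i[60:220,220:420]; cv2.imwrite("pics/g1.png",cv2.resize(c,None,fx=3.5,fy=3.5,interpolation=cv2.INTER_CUBIC))
E
```

```text
at [0.4501 0.1816 0.1599] yaw 23.6 tilt [-0.0002 -0.0002]
(0.45, 0.182, 0.038, 23.6) [0.0, 0.0, 0.122] [0, 0, -0.0]
267 308 100 150
```

View pics/g1.png

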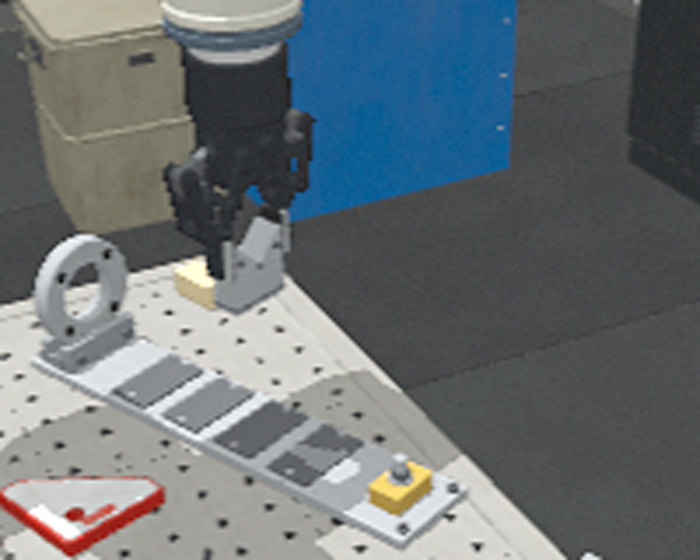

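The rest hangs straight in the grip over the rail, with its V along the rail. I'll lower it and release.

Call:
apply_moves(
  steps=[
    [[0, 0, 0.04], [0, 0, 0], 0.5],
    [[0, 0, 0.08], [0, 0, 0], 0.5],
    [[0, 0, 0.11], [0, 0, 0], 0.5],
    [[0, 0, 0.119], [0, 0, 0], 0.5],
    [[0, 0, 0.122], [0, 0, 0], 0.5],
  ],
)

```text
clock: 5.22
position: [0.45, 0.182, 0.0385]
ee_rot: [0.548, 0.836, -0.0, -0.0]
ft_force: [-13.0, -3.7, 48.8]
gripper_width: 0.625
gripper_force: 60.2
```

Call:
apply_moves(
  steps=[
    [[0, 0, 0], [0, 0, 0], 0.5],
    [[0, 0, 0], [0, 0, 0], 1],
    [[0, 0, 0], [0, 0, 0], 1],
    [[0, 0, 0], [0, 0, 0], 1],
    [[0, 0, 0], [0, 0, 0], 1],
  ],
)

```text
clock: 5.85
position: [0.4505, 0.182, 0.0384]
ee_rot: [0.548, 0.837, 0.0, 0.0]
ft_force: [0.3, 0.9, 0.1]
gripper_width: 0.999
gripper_force: 0.0
```

Call:
apply_moves(
  steps=[
    [[0, 0, -0.03], [0, 0, 0], 1],
    [[0, 0, -0.07], [0, 0, 0], 1],
    [[0, 0, -0.11], [0, 0, 0], 1],
    [[0, 0, -0.122], [0, 0, 0], 1],
    [[0, 0, -0.122], [0, 0, 0], 1],
  ],
)

```text
clock: 6.48
position: [0.4506, 0.182, 0.1605]
ee_rot: [0.548, 0.837, 0.0, 0.0]
ft_force: [0.3, -0.8, -1.4]
gripper_width: 0.999
gripper_force: 0.0
```

```bash
python3 - <<'E'
from plan import *
plan([(.5365,-.150,.16,23.7),(.5365,-.150,.029,23.7),(.5365,-.150,.16,23.7),(.474,.1275,.16,23.6),(.474,.1275,.044,23.6),(.474,.1275,.16,23.6)])
E
```

```text
at [0.4506 0.182  0.1605] yaw 23.6 tilt [0.0004 0.0004]
(0.5365, -0.15, 0.16, 23.7) [-0.169, -0.027, 0.0] [0, 0, -0.001]
(0.5365, -0.15, 0.16, 23.7) [-0.17, -0.027, 0.001] [0, 0, -0.001]
(0.5365, -0.15, 0.029, 23.7) [0.0, -0.0, 0.131] [0, 0, 0.0]
(0.5365, -0.15, 0.16, 23.7) [0.0, -0.0, -0.131] [0, 0, 0.0]
(0.474, 0.1275, 0.16, 23.6) [0.28, 0.054, -0.0] [0, 0, 0.002]
(0.474, 0.1275, 0.044, 23.6) [-0.0, 0.0, 0.116] [0, 0, 0.0]
(0.474, 0.1275, 0.16, 23.6) [-0.0, 0.0, -0.116] [0, 0, 0.0]
```

Call:
apply_moves(
  steps=[
    [[-0.169, -0.027, 0], [0, 0, -0.001], 1],
    [[-0.339, -0.054, 0.001], [0, 0, -0.002], 1],
    [[-0.339, -0.054, 0.001], [0, 0, -0.002], 1],
    [[-0.339, -0.054, 0.001], [0, 0, -0.002], 1],
    [[-0.339, -0.054, 0.001], [0, 0, -0.002], 1],
  ],
)

```text
clock: 7.1
position: [0.5284, -0.1225, 0.1577]
ee_rot: [0.547, 0.837, -0.0, -0.001]
ft_force: [1.5, -0.0, -0.1]
gripper_width: 1.002
gripper_force: 0.0
```

```bash
python3 - <<'E'
from plan import *
plan([(.5365,-.150,.16,23.7),(.5365,-.150,.029,23.7)])
from fit import *
s=snapshot("top"); P=[pts(s),pts(snapshot("side"))]
for Q in(P,P[:1],P[1:]): print(fit_rest(Q,(.45,.182),.056,.014,.05,[.4]))
E
```

```text
at [ 0.5284 -0.1225  0.1577] yaw 23.7 tilt [-0.0002 -0.0012]
(0.5365, -0.15, 0.16, 23.7) [-0.028, -0.004, -0.002] [0, 0, 0.0]
(0.5365, -0.15, 0.029, 23.7) [-0.0, 0.0, 0.131] [0, 0, 0.0]
(array([0.45013986, 0.18375185, 0.41000986, 0.00096665]), np.float64(0.001132621335693706), 331)
(array([0.45 , 0.182, 0.4  , 0.   ]), 0, 0)
(array([0.45013986, 0.18375185, 0.41000986, 0.00096665]), np.float64(0.001132621335693706), 331)
```

Call:
apply_moves(
  steps=[
    [[-0.028, -0.004, 0], [0, 0, 0], 1],
    [[-0.028, -0.004, 0], [0, 0, 0], 1],
    [[-0.028, -0.004, 0], [0, 0, 0], 1],
  ],
)

```text
clock: 7.58
position: [0.5358, -0.1471, 0.1582]
ee_rot: [0.547, 0.837, -0.0, -0.001]
ft_force: [-1.4, -0.0, 0.3]
gripper_width: 1.0
gripper_force: 0.0
```

```bash
python3 - <<'E'
from plan import *
plan([(.5365,-.150,.029,23.7)])
E
```

```text
at [ 0.5358 -0.1471  0.1582] yaw 23.7 tilt [-0.0001 -0.0011]
(0.5365, -0.15, 0.029, 23.7) [-0.003, -0.001, 0.129] [0, 0, 0.0]
```

Call:
apply_moves(
  steps=[
    [[-0.003, -0.001, 0.04], [0, 0, 0], 1],
    [[-0.003, -0.001, 0.085], [0, 0, 0], 1],
    [[-0.003, -0.001, 0.115], [0, 0, 0], 1],
    [[-0.003, -0.001, 0.129], [0, 0, 0], 1],
    [[-0.003, -0.001, 0.129], [0, 0, 0], 1],
  ],
)

```text
clock: 8.2
position: [0.5364, -0.1503, 0.03]
ee_rot: [0.546, 0.838, -0.0, -0.001]
ft_force: [-0.5, -0.6, 0.7]
gripper_width: 1.0
gripper_force: 0.0
```

Call:
apply_moves(
  steps=[
    [[0, 0, 0], [0, 0, 0], 0.5],
    [[0, 0, 0], [0, 0, 0], 0.5],
    [[0, 0, 0], [0, 0, 0], 0.5],
    [[0, 0, 0], [0, 0, 0], 0.5],
    [[0, 0, 0], [0, 0, 0], 0.5],
  ],
)

```text
clock: 8.82
position: [0.5375, -0.1511, 0.0317]
ee_rot: [0.547, 0.837, 0.0, 0.001]
ft_force: [-0.9, 0.8, 8.7]
gripper_width: 0.622
gripper_force: 52.0
```

Call:
apply_moves(
  steps=[
    [[0, 0, -0.03], [0, 0, 0], 0.5],
    [[0, 0, -0.07], [0, 0, 0], 0.5],
    [[0, 0, -0.11], [0, 0, 0], 0.5],
    [[0, 0, -0.131], [0, 0, 0], 0.5],
    [[0, 0, -0.131], [0, 0, 0], 0.5],
  ],
)

```text
clock: 9.45
position: [0.5377, -0.1512, 0.1632]
ee_rot: [0.547, 0.837, 0.0, 0.002]
ft_force: [0.3, -0.9, -2.9]
gripper_width: 0.622
gripper_force: 54.4
```

Call:
apply_moves(
  steps=[
    [[0.06, 0.012, 0], [0, 0, 0], 0.5],
    [[0.12, 0.023, 0], [0, 0, 0], 0.5],
    [[0.18, 0.035, 0], [0, 0, 0], 0.5],
    [[0.24, 0.046, 0], [0, 0, 0], 0.5],
    [[0.28, 0.054, 0], [0, 0, 0.002], 0.5],
  ],
)

```text
clock: 10.07
position: [0.472, 0.1293, 0.1604]
ee_rot: [0.547, 0.837, -0.0, -0.001]
ft_force: [0.4, -0.5, -2.0]
gripper_width: 0.624
gripper_force: 54.3
```

```bash
python3 - <<'E'
from plan import *
plan([(.474,.1275,.046,23.6)])
E
```

```text
at [0.472  0.1293 0.1604] yaw 23.7 tilt [-0.0004 -0.0007]
(0.474, 0.1275, 0.046, 23.6) [-0.002, 0.001, 0.114] [0, 0, 0.001]
```

Call:
apply_moves(
  steps=[
    [[-0.002, 0.001, 0.04], [0, 0, 0], 0.5],
    [[-0.002, 0.001, 0.08], [0, 0, 0], 0.5],
    [[-0.002, 0.001, 0.105], [0, 0, 0], 0.5],
    [[-0.002, 0.001, 0.112], [0, 0, 0], 0.5],
    [[-0.002, 0.001, 0.114], [0, 0, 0], 0.5],
  ],
)

```text
clock: 10.7
position: [0.4752, 0.1256, 0.0472]
ee_rot: [0.548, 0.837, -0.0, -0.0]
ft_force: [0.2, 0.4, -2.3]
gripper_width: 0.621
gripper_force: 54.2
```

Call:
apply_moves(
  steps=[
    [[0, 0, 0], [0, 0, 0], 0.5],
    [[0, 0, 0], [0, 0, 0], 1],
    [[0, 0, 0], [0, 0, 0], 1],
    [[0, 0, 0], [0, 0, 0], 1],
    [[0, 0, 0], [0, 0, 0], 1],
  ],
)

```text
clock: 11.32
position: [0.4754, 0.1257, 0.0475]
ee_rot: [0.548, 0.837, 0.0, 0.0]
ft_force: [-0.6, 0.8, 0.2]
gripper_width: 1.002
gripper_force: 0.0
```

Call:
apply_moves(
  steps=[
    [[0, 0, -0.03], [0, 0, 0], 1],
    [[0, 0, -0.07], [0, 0, 0], 1],
    [[0, 0, -0.11], [0, 0, 0], 1],
    [[0, 0, -0.114], [0, 0, 0], 1],
    [[0, 0, -0.114], [0, 0, 0], 1],
  ],
)

```text
clock: 11.95
position: [0.4752, 0.1257, 0.1611]
ee_rot: [0.547, 0.837, -0.0, 0.0]
ft_force: [0.1, 0.0, -0.1]
gripper_width: 1.001
gripper_force: 0.0
```

```bash
python3 - <<'E'
from plan import *
plan([(.414,-.106,.14,8.5),(.414,-.106,.016,8.5),(.414,-.106,.15,8.5),(.426,.2373,.15,23.6),(.426,.2373,.0325,23.6)])
E
```

```text
at [0.4752 0.1257 0.1611] yaw 23.6 tilt [-0.  0.]
(0.414, -0.106, 0.14, 8.5) [-0.188, -0.149, 0.021] [0, 0, 0.264]
(0.414, -0.106, 0.016, 8.5) [0.0, 0.0, 0.124] [0, 0, -0.0]
(0.414, -0.106, 0.15, 8.5) [0.0, 0.0, -0.134] [0, 0, -0.0]
(0.426, 0.2373, 0.15, 23.6) [0.169, 0.031, 0.0] [0, 0, -0.132]
(0.426, 0.2373, 0.15, 23.6) [0.163, 0.054, 0.0] [0, 0, -0.132]
(0.426, 0.2373, 0.0325, 23.6) [0.0, -0.0, 0.118] [0, 0, 0.0]
```

Call:
apply_moves(
  steps=[
    [[-0.045, -0.036, 0], [0, 0, 0.06], 1],
    [[-0.095, -0.075, 0], [0, 0, 0.13], 1],
    [[-0.145, -0.115, 0], [0, 0, 0.2], 1],
    [[-0.188, -0.149, 0.01], [0, 0, 0.264], 1],
    [[-0.188, -0.149, 0.021], [0, 0, 0.264], 1],
  ],
)

```text
clock: 12.58
position: [0.4127, -0.1093, 0.1391]
ee_rot: [0.655, 0.755, -0.0, -0.001]
ft_force: [0.3, 1.4, -0.4]
gripper_width: 1.0
gripper_force: 0.0
```

Call:
apply_moves(
  steps=[
    [[0, 0, 0], [0, 0, 0], 1],
    [[0, 0, 0], [0, 0, 0], 1],
  ],
)

```text
clock: 12.82
position: [0.4141, -0.1051, 0.1401]
ee_rot: [0.652, 0.758, -0.0, -0.001]
ft_force: [-0.4, -0.1, 0.8]
gripper_width: 1.0
gripper_force: 0.0
```

```bash
python3 - <<'E'
from plan import *
plan([(.414,-.106,.016,8.5)])
from fit import *
P=[pts(snapshot("top")),pts(snapshot("side"))]
for Q in(P[:1],P[1:]): print(fit_rest(Q,(.450,.182),.056,.014,.035,[.4]),fit_rest(Q,(.474,.1275),.065,.014,.035,[.4]))
E
```

```text
at [ 0.4141 -0.1051  0.1401] yaw 8.6 tilt [-0.0001 -0.0005]
(0.414, -0.106, 0.016, 8.5) [-0.001, -0.0, 0.124] [0, 0, 0.002]
(array([0.45 , 0.182, 0.4  , 0.   ]), 0, 0) (array([0.474 , 0.1275, 0.4   , 0.    ]), 0, 0)
(array([4.50078881e-01, 1.83822653e-01, 4.09095858e-01, 4.44133616e-04]), np.float64(0.0010831890886373514), 269) (array([0.47026658, 0.12536138, 0.40614788, 0.        ]), np.float64(0.0008017563790937369), 23)
```

Call:
apply_moves(
  steps=[
    [[-0.001, 0, 0.04], [0, 0, 0], 1],
    [[-0.001, 0, 0.08], [0, 0, 0], 1],
    [[-0.001, 0, 0.11], [0, 0, 0], 1],
    [[-0.001, 0, 0.124], [0, 0, 0], 1],
    [[-0.001, 0, 0.124], [0, 0, 0], 1],
  ],
)

```text
clock: 13.55
position: [0.4141, -0.1064, 0.0159]
ee_rot: [0.652, 0.758, -0.0, -0.001]
ft_force: [-0.1, 0.2, 1.1]
gripper_width: 1.0
gripper_force: 0.0
```

Call:
apply_moves(
  steps=[
    [[0, 0, 0], [0, 0, 0], 0.5],
    [[0, 0, 0], [0, 0, 0], 0.5],
    [[0, 0, 0], [0, 0, 0], 0.5],
    [[0, 0, 0], [0, 0, 0], 0.5],
    [[0, 0, 0], [0, 0, 0], 0.5],
  ],
)

```text
clock: 14.18
position: [0.4148, -0.1073, 0.0173]
ee_rot: [0.653, 0.757, 0.0, 0.001]
ft_force: [0.2, 3.0, 11.6]
gripper_width: 0.614
gripper_force: 50.7
```

Call:
apply_moves(
  steps=[
    [[0, 0, -0.03], [0, 0, 0], 0.5],
    [[0, 0, -0.07], [0, 0, 0], 0.5],
    [[0, 0, -0.12], [0, 0, 0], 0.5],
    [[0, 0, -0.164], [0, 0, 0], 0.5],
    [[0, 0, -0.164], [0, 0, 0], 0.5],
  ],
)

```text
clock: 14.8
position: [0.4157, -0.1077, 0.1835]
ee_rot: [0.653, 0.758, 0.001, 0.003]
ft_force: [0.3, -0.5, -2.9]
gripper_width: 0.622
gripper_force: 55.6
```

Call:
apply_moves(
  steps=[
    [[0.04, 0.008, 0], [0, 0, -0.033], 0.5],
    [[0.08, 0.016, 0], [0, 0, -0.066], 0.5],
    [[0.125, 0.024, 0], [0, 0, -0.1], 0.5],
    [[0.169, 0.031, 0], [0, 0, -0.132], 0.5],
    [[0.169, 0.031, 0], [0, 0, -0.132], 0.5],
  ],
)

```text
clock: 15.42
position: [0.4191, 0.0668, 0.1796]
ee_rot: [0.6, 0.8, -0.0, -0.001]
ft_force: [-0.1, -0.3, -1.9]
gripper_width: 0.622
gripper_force: 55.4
```

Call:
apply_moves(
  steps=[
    [[0.04, 0.014, 0], [0, 0, -0.033], 0.5],
    [[0.08, 0.027, 0], [0, 0, -0.066], 0.5],
    [[0.125, 0.04, 0], [0, 0, -0.1], 0.5],
    [[0.163, 0.054, 0], [0, 0, -0.132], 0.5],
    [[0.163, 0.054, 0], [0, 0, -0.132], 0.5],
  ],
)

```text
clock: 16.05
position: [0.4268, 0.2375, 0.1796]
ee_rot: [0.547, 0.837, -0.0, -0.0]
ft_force: [0.3, -0.3, -2.5]
gripper_width: 0.622
gripper_force: 55.4
```

```bash
python3 - <<'E'
from plan import *
plan([(.426,.2373,.0325,23.6)])
E
```

```text
at [0.4268 0.2375 0.1796] yaw 23.7 tilt [-0.0001 -0.0001]
(0.426, 0.2373, 0.0325, 23.6) [0.0, -0.001, 0.147] [0, 0, 0.003]
```

Call:
apply_moves(
  steps=[
    [[0, -0.001, 0.05], [0, 0, 0.003], 0.5],
    [[0, -0.001, 0.1], [0, 0, 0.003], 0.5],
    [[0, -0.001, 0.135], [0, 0, 0.003], 0.5],
    [[0, -0.001, 0.145], [0, 0, 0.003], 0.5],
    [[0, -0.001, 0.147], [0, 0, 0.003], 0.5],
  ],
)

```text
clock: 16.68
position: [0.426, 0.2351, 0.0334]
ee_rot: [0.549, 0.836, -0.0, -0.0]
ft_force: [0.0, 0.3, -1.5]
gripper_width: 0.618
gripper_force: 55.3
```

Call:
apply_moves(
  steps=[
    [[0, 0, 0], [0, 0, 0], 0.5],
    [[0, 0, 0], [0, 0, 0], 1],
    [[0, 0, 0], [0, 0, 0], 1],
    [[0, 0, 0], [0, 0, 0], 1],
    [[0, 0, 0], [0, 0, 0], 1],
  ],
)

```text
clock: 17.3
position: [0.4259, 0.2357, 0.0335]
ee_rot: [0.549, 0.836, 0.0, 0.0]
ft_force: [-0.8, 0.4, -0.6]
gripper_width: 0.999
gripper_force: 0.0
```

Call:
apply_moves(
  steps=[
    [[0, 0, -0.03], [0, 0, 0], 1],
    [[0, 0, -0.07], [0, 0, 0], 1],
    [[0, 0, -0.12], [0, 0, 0], 1],
    [[0, 0, -0.137], [0, 0, 0], 1],
    [[0, 0, -0.137], [0, 0, 0], 1],
  ],
)

```text
clock: 17.92
position: [0.4265, 0.236, 0.1715]
ee_rot: [0.549, 0.836, 0.001, 0.001]
ft_force: [0.3, -0.0, -0.3]
gripper_width: 1.0
gripper_force: 0.0
```

```bash
python3 - <<'E'
from plan import *
plan([(.451,-.2188,.15,-12),(.451,-.2188,.010,-12),(.451,-.2188,.18,-12),(.402,.2922,.18,23.6),(.402,.2922,.026,23.6)])
E
```

```text
at [0.4265 0.236  0.1715] yaw 23.4 tilt [0.0011 0.0008]
(0.451, -0.2188, 0.15, -12) [-0.213, -0.079, 0.011] [0, 0, 0.309]
(0.451, -0.2188, 0.15, -12) [-0.228, -0.011, 0.011] [0, 0, 0.309]
(0.451, -0.2188, 0.01, -12) [0.0, 0.0, 0.14] [0, 0, 0.0]
(0.451, -0.2188, 0.18, -12) [0.0, 0.0, -0.17] [0, 0, 0.0]
(0.402, 0.2922, 0.18, 23.6) [0.245, -0.077, -0.0] [0, 0, -0.31]
(0.402, 0.2922, 0.18, 23.6) [0.257, 0.002, -0.0] [0, 0, -0.311]
(0.402, 0.2922, 0.026, 23.6) [-0.0, -0.0, 0.154] [0, 0, 0.0]
```

Call:
apply_moves(
  steps=[
    [[-0.05, -0.019, 0], [0, 0, 0.08], 1],
    [[-0.1, -0.037, 0], [0, 0, 0.15], 1],
    [[-0.15, -0.056, 0.005], [0, 0, 0.23], 1],
    [[-0.2, -0.074, 0.011], [0, 0, 0.309], 1],
    [[-0.213, -0.079, 0.011], [0, 0, 0.309], 1],
  ],
)

```text
clock: 18.55
position: [0.4375, 0.0065, 0.1581]
ee_rot: [0.672, 0.74, -0.001, -0.001]
ft_force: [0.3, -0.7, 0.1]
gripper_width: 1.002
gripper_force: 0.0
```

Call:
apply_moves(
  steps=[
    [[-0.05, -0.003, 0], [0, 0, 0.08], 1],
    [[-0.1, -0.005, 0], [0, 0, 0.15], 1],
    [[-0.15, -0.008, 0.005], [0, 0, 0.23], 1],
    [[-0.2, -0.01, 0.011], [0, 0, 0.309], 1],
    [[-0.228, -0.011, 0.011], [0, 0, 0.309], 1],
  ],
)

```text
clock: 19.18
position: [0.4497, -0.2206, 0.1472]
ee_rot: [0.778, 0.629, -0.0, -0.001]
ft_force: [0.1, 0.3, 0.6]
gripper_width: 0.999
gripper_force: 0.0
```

Call:
apply_moves(
  steps=[
    [[0, 0, 0], [0, 0, 0], 1],
    [[0, 0, 0], [0, 0, 0], 1],
  ],
)

```text
clock: 19.42
position: [0.4496, -0.218, 0.1478]
ee_rot: [0.777, 0.63, -0.0, -0.001]
ft_force: [-0.4, -0.4, -0.7]
gripper_width: 0.998
gripper_force: 0.0
```

```bash
python3 - <<'E'
from plan import *
plan([(.451,-.2188,.01,-12)])
from fit import *
P=[pts(snapshot("top")),pts(snapshot("side"))]
for Q in(P[:1],P[1:]):
  for c,h in(((.426,.2373),.046),((.450,.182),.056),((.474,.1275),.065)): print(fit_rest(Q,c,h,.014,.035,[.4]))
E
```

```text
at [ 0.4496 -0.218   0.1478] yaw -11.9 tilt [-0.0001 -0.0007]
(0.451, -0.2188, 0.01, -12) [-0.0, 0.002, 0.138] [0, 0, 0.001]
(array([0.4239822 , 0.23466048, 0.39759008, 0.00100009]), np.float64(0.0018193487984746023), 169)
(array([0.45 , 0.182, 0.4  , 0.   ]), 0, 0)
(array([0.474 , 0.1275, 0.4   , 0.    ]), 0, 0)
(array([0.42568051, 0.23788958, 0.4204816 , 0.00056572]), np.float64(0.0011066395345633452), 242)
(array([0.45024332, 0.18354937, 0.41319591, 0.0007544 ]), np.float64(0.001053699142695049), 313)
(array([4.74985990e-01, 1.27569676e-01, 4.10404566e-01, 2.48335212e-04]), np.float64(0.0010052836310282206), 388)
```

Three rests are in place to within about 2 mm. Next is the low one.

Call:
apply_moves(
  steps=[
    [[0, 0.002, 0.05], [0, 0, 0], 1],
    [[0, 0.002, 0.095], [0, 0, 0], 1],
    [[0, 0.002, 0.125], [0, 0, 0], 1],
    [[0, 0.002, 0.138], [0, 0, 0], 1],
    [[0, 0.002, 0.138], [0, 0, 0], 1],
  ],
)

```text
clock: 20.15
position: [0.4519, -0.219, 0.0103]
ee_rot: [0.777, 0.63, -0.0, -0.0]
ft_force: [0.2, 0.6, -0.7]
gripper_width: 1.002
gripper_force: 0.0
```

Call:
apply_moves(
  steps=[
    [[0, 0, 0], [0, 0, 0], 0.5],
    [[0, 0, 0], [0, 0, 0], 0.5],
    [[0, 0, 0], [0, 0, 0], 0.5],
    [[0, 0, 0], [0, 0, 0], 0.5],
    [[0, 0, 0], [0, 0, 0], 0.5],
  ],
)

```text
clock: 20.78
position: [0.4525, -0.2198, 0.0116]
ee_rot: [0.777, 0.629, 0.0, 0.001]
ft_force: [-0.1, 2.2, 12.0]
gripper_width: 0.62
gripper_force: 50.7
```

Call:
apply_moves(
  steps=[
    [[0, 0, -0.03], [0, 0, 0], 0.5],
    [[0, 0, -0.07], [0, 0, 0], 0.5],
    [[0, 0, -0.12], [0, 0, 0], 0.5],
    [[0, 0, -0.17], [0, 0, 0], 0.5],
    [[0, 0, -0.17], [0, 0, 0], 0.5],
  ],
)

```text
clock: 21.4
position: [0.4535, -0.2205, 0.1843]
ee_rot: [0.777, 0.629, 0.001, 0.004]
ft_force: [0.1, -0.4, -2.9]
gripper_width: 0.618
gripper_force: 55.6
```

Call:
apply_moves(
  steps=[
    [[0.05, -0.015, 0], [0, 0, -0.06], 0.5],
    [[0.1, -0.031, 0], [0, 0, -0.12], 0.5],
    [[0.15, -0.047, 0], [0, 0, -0.19], 0.5],
    [[0.2, -0.062, 0], [0, 0, -0.25], 0.5],
    [[0.245, -0.077, 0], [0, 0, -0.31], 0.5],
  ],
)

```text
clock: 22.02
position: [0.4265, 0.0378, 0.1799]
ee_rot: [0.67, 0.743, -0.0, -0.0]
ft_force: [1.0, 0.1, -3.7]
gripper_width: 0.62
gripper_force: 55.5
```

Call:
apply_moves(
  steps=[
    [[0.05, 0, 0], [0, 0, -0.06], 0.5],
    [[0.1, 0, 0], [0, 0, -0.12], 0.5],
    [[0.155, 0.001, 0], [0, 0, -0.19], 0.5],
    [[0.21, 0.002, 0], [0, 0, -0.25], 0.5],
    [[0.257, 0.002, 0], [0, 0, -0.311], 0.5],
  ],
)

```text
clock: 22.65
position: [0.4026, 0.2938, 0.1797]
ee_rot: [0.546, 0.838, -0.0, -0.0]
ft_force: [1.1, -0.2, -2.4]
gripper_width: 0.621
gripper_force: 55.5
```

Call:
apply_moves(
  steps=[
    [[0, 0, 0], [0, 0, 0], 0.5],
    [[0, 0, 0], [0, 0, 0], 0.5],
  ],
)

```text
clock: 22.9
position: [0.4029, 0.2916, 0.1798]
ee_rot: [0.547, 0.837, -0.001, -0.0]
ft_force: [0.3, -0.9, -2.7]
gripper_width: 0.617
gripper_force: 55.4
```

```bash
python3 - <<'E'
from plan import *
plan([(.402,.2922,.0265,23.6)])
E
```

```text
at [0.4029 0.2916 0.1798] yaw 23.6 tilt [-0.0006 -0.0002]
(0.402, 0.2922, 0.0265, 23.6) [0.001, -0.001, 0.153] [0, 0, 0.0]
```

Call:
apply_moves(
  steps=[
    [[0.001, -0.001, 0.05], [0, 0, 0], 0.5],
    [[0.001, -0.001, 0.1], [0, 0, 0], 0.5],
    [[0.001, -0.001, 0.14], [0, 0, 0], 0.5],
    [[0.001, -0.001, 0.151], [0, 0, 0], 0.5],
    [[0.001, -0.001, 0.153], [0, 0, 0], 0.5],
  ],
)

```text
clock: 23.52
position: [0.4024, 0.292, 0.0276]
ee_rot: [0.548, 0.837, -0.0, -0.0]
ft_force: [-0.1, 1.1, -1.6]
gripper_width: 0.619
gripper_force: 55.3
```

Call:
apply_moves(
  steps=[
    [[0, 0, 0], [0, 0, 0], 0.5],
    [[0, 0, 0], [0, 0, 0], 1],
    [[0, 0, 0], [0, 0, 0], 1],
    [[0, 0, 0], [0, 0, 0], 1],
    [[0, 0, 0], [0, 0, 0], 1],
  ],
)

```text
clock: 24.15
position: [0.4022, 0.2926, 0.0275]
ee_rot: [0.548, 0.837, 0.0, 0.0]
ft_force: [-0.4, 0.1, -0.7]
gripper_width: 1.003
gripper_force: 0.0
```

Call:
apply_moves(
  steps=[
    [[0, 0, -0.03], [0, 0, 0], 1],
    [[0, 0, -0.08], [0, 0, 0], 1],
    [[0, 0, -0.13], [0, 0, 0], 1],
    [[0, 0, -0.18], [0, 0, 0], 1],
    [[0, 0, -0.2], [0, 0, 0], 1],
  ],
)

```text
clock: 24.78
position: [0.4029, 0.2929, 0.2302]
ee_rot: [0.547, 0.837, 0.002, 0.001]
ft_force: [0.3, -0.3, -1.0]
gripper_width: 1.0
gripper_force: 0.0
```

```bash
python3 - <<'E'
from plan import *
plan([(.4055,-.3612,.22,-122.9),(.4055,-.3612,.047,-122.9)])
E
```

```text
at [0.4029 0.2929 0.2302] yaw 23.6 tilt [0.0017 0.0009]
(0.4055, -0.3612, 0.22, -122.9) [-0.2, -0.087, 0.003] [0, 0, 0.852]
(0.4055, -0.3612, 0.22, -122.9) [-0.197, 0.094, 0.004] [0, 0, 0.853]
(0.4055, -0.3612, 0.22, -122.9) [-0.059, 0.21, 0.003] [0, 0, 0.852]
(0.4055, -0.3612, 0.047, -122.9) [-0.0, -0.0, 0.173] [0, 0, 0.0]
```

Call:
apply_moves(
  steps=[
    [[-0.04, -0.017, 0], [0, 0, 0.17], 1],
    [[-0.08, -0.035, 0], [0, 0, 0.34], 1],
    [[-0.12, -0.052, 0], [0, 0, 0.51], 1],
    [[-0.16, -0.07, 0.003], [0, 0, 0.68], 1],
    [[-0.2, -0.087, 0.003], [0, 0, 0.852], 1],
  ],
)

```text
clock: 25.4
position: [0.4021, 0.0731, 0.2243]
ee_rot: [0.846, 0.533, -0.0, -0.0]
ft_force: [1.2, 0.7, -0.0]
gripper_width: 0.997
gripper_force: 0.0
```

Call:
apply_moves(
  steps=[
    [[-0.04, 0.019, 0], [0, 0, 0.17], 1],
    [[-0.08, 0.038, 0], [0, 0, 0.34], 1],
    [[-0.12, 0.057, 0], [0, 0, 0.51], 1],
    [[-0.16, 0.075, 0.004], [0, 0, 0.68], 1],
    [[-0.197, 0.094, 0.004], [0, 0, 0.853], 1],
  ],
)

```text
clock: 26.02
position: [0.4032, -0.1453, 0.2203]
ee_rot: [0.991, 0.135, -0.0, -0.0]
ft_force: [1.4, -0.1, -0.1]
gripper_width: 1.002
gripper_force: 0.0
```

Call:
apply_moves(
  steps=[
    [[-0.012, 0.042, 0], [0, 0, 0.17], 1],
    [[-0.024, 0.084, 0], [0, 0, 0.34], 1],
    [[-0.036, 0.126, 0], [0, 0, 0.51], 1],
    [[-0.048, 0.168, 0.003], [0, 0, 0.68], 1],
    [[-0.059, 0.21, 0.003], [0, 0, 0.852], 1],
  ],
)

```text
clock: 26.65
position: [0.4041, -0.3633, 0.2171]
ee_rot: [0.958, -0.286, -0.0, -0.0]
ft_force: [0.5, 0.5, 0.4]
gripper_width: 1.0
gripper_force: 0.0
```

Call:
apply_moves(
  steps=[
    [[0, 0, 0], [0, 0, 0], 1],
    [[0, 0, 0], [0, 0, 0], 1],
  ],
)

```text
clock: 26.9
position: [0.4042, -0.3614, 0.2171]
ee_rot: [0.959, -0.283, -0.0, -0.0]
ft_force: [-0.4, -0.2, -0.3]
gripper_width: 1.002
gripper_force: 0.0
```

```bash
python3 - <<'E'
from plan import *
plan([(.4055,-.3612,.047,-122.9)])
from fit import *
s=snapshot("side"); t=snapshot("top"); cv2.imwrite("pics/m.png",np.vstack([s["image"][100:400,150:550],t["image"][120:300,150:550]]))
P=[pts(t),pts(s)]
for Q in(P[:1],P[1:]):
  for c,h in(((.402,.2922),.037),((.426,.2373),.046),((.450,.182),.056),((.474,.1275),.065)): print(fit_rest(Q,c,h,.014,.035,[.4]))
E
```

```text
at [ 0.4042 -0.3614  0.2171] yaw -122.8 tilt [-0.0004 -0.0003]
(0.4055, -0.3612, 0.047, -122.9) [0.001, -0.001, 0.17] [0, 0, 0.001]
(array([0.40035993, 0.29181766, 0.41575233, 0.00194795]), np.float64(0.0017552105619943025), 165)
(array([0.42384682, 0.23592723, 0.44676142, 0.00110352]), np.float64(0.0015812880158519104), 163)
(array([0.44752709, 0.1825953 , 0.41790574, 0.00106136]), np.float64(0.0016528142818224092), 164)
(array([0.47235988, 0.12623746, 0.43002913, 0.00075998]), np.float64(0.001726299758303115), 167)
(array([0.40205382, 0.29386128, 0.40177009, 0.00071867]), np.float64(0.0011880213033458095), 195)
(array([4.25517304e-01, 2.37733280e-01, 4.15490898e-01, 4.06061759e-04]), np.float64(0.0010482563587683811), 244)
(array([4.50077368e-01, 1.83724267e-01, 4.10113023e-01, 3.85194114e-04]), np.float64(0.0010288239371767155), 311)
(array([4.74638761e-01, 1.27561557e-01, 4.08601454e-01, 4.06686011e-04]), np.float64(0.0009781189916363011), 390)
```

View pics/m.png

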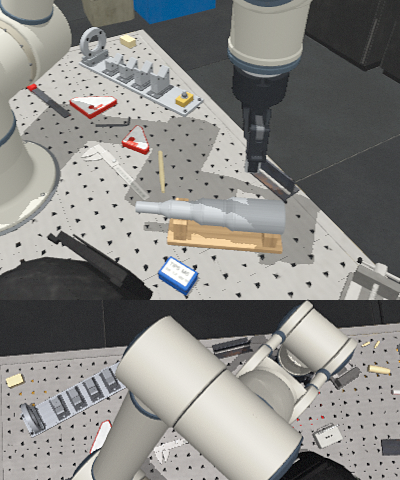

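The four rests stand in order on their pads (top crop, left), and the gripper hovers over the pipe's thick part. Descending onto the pipe.

Call:
apply_moves(
  steps=[
    [[0.001, -0.001, 0.045], [0, 0, 0], 1],
    [[0.001, -0.001, 0.09], [0, 0, 0], 1],
    [[0.001, -0.001, 0.13], [0, 0, 0], 1],
    [[0.001, -0.001, 0.155], [0, 0, 0], 1],
    [[0.001, -0.001, 0.17], [0, 0, 0], 1],
  ],
)

```text
clock: 27.62
position: [0.4058, -0.3606, 0.0465]
ee_rot: [0.959, -0.282, -0.001, -0.0]
ft_force: [-0.5, -0.3, 0.3]
gripper_width: 1.0
gripper_force: 0.0
```

Call:
apply_moves(
  steps=[
    [[0, 0, 0], [0, 0, 0], 0.5],
    [[0, 0, 0], [0, 0, 0], 0.5],
    [[0, 0, 0], [0, 0, 0], 0.5],
    [[0, 0, 0], [0, 0, 0], 0.5],
    [[0, 0, 0], [0, 0, 0], 0.5],
  ],
  newtons=70,
)

```text
clock: 28.25
position: [0.4065, -0.3612, 0.0486]
ee_rot: [0.959, -0.283, 0.001, -0.0]
ft_force: [4.0, 8.0, 0.8]
gripper_width: 0.685
gripper_force: 75.0
```

Call:
apply_moves(
  steps=[
    [[0, 0, -0.01], [0, 0, 0], 0.5],
    [[0, 0, -0.025], [0, 0, 0], 0.5],
    [[0, 0, -0.04], [0, 0, 0], 0.5],
    [[0, 0, -0.04], [0, 0, 0], 0.5],
    [[0, 0, -0.04], [0, 0, 0], 0.5],
  ],
)

```text
clock: 28.88
position: [0.4058, -0.3616, 0.0874]
ee_rot: [0.959, -0.283, 0.0, 0.0]
ft_force: [0.4, 1.2, -6.5]
gripper_width: 0.683
gripper_force: 78.2
```

```bash
python3 - <<'E'
from fit import *
s=snapshot("side"); cv2.imwrite("pics/sp.png",cv2.resize(s["image"][180:380,250:470],None,fx=3,fy=3,interpolation=cv2.INTER_CUBIC))
print(fit_spool([pts(s)],(.4055,-.361),2.567,.105,.075))
E
```

```text
(array([ 4.05523536e-01, -3.61352894e-01,  2.56459510e+00,  1.03745202e-01,
        2.45170180e-05]), np.float64(0.001126762561538163), 3372)
```

View pics/sp.png

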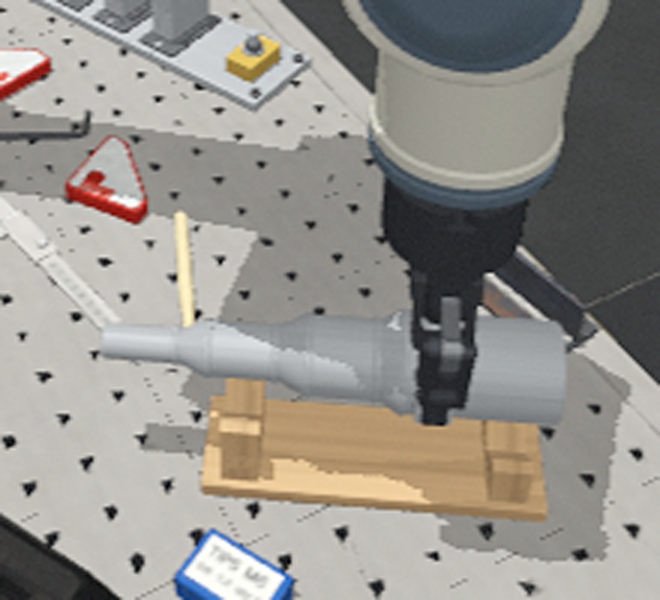

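The pipe is clear of the chocks, level and centred in the grip. I'll carry it round, keeping its thin end away from the base.

```bash
python3 - <<'E'
from plan import *
plan([(.4055,-.3612,.25,-122.8),(.53,-.25,.25,-97.7),(.56,.0,.25,-49.7),(.4055,.285,.25,23.8)])
E
```

```text
at [ 0.4057 -0.3615  0.0871] yaw -122.9 tilt [-0.0002 -0.0001]
(0.4055, -0.3612, 0.25, -122.8) [-0.0, -0.0, -0.163] [0, 0, -0.002]
(0.53, -0.25, 0.25, -97.7) [0.044, -0.161, 0.0] [0, 0, -0.438]
(0.56, 0.0, 0.25, -49.7) [-0.004, -0.252, 0.0] [0, 0, -0.838]
(0.4055, 0.285, 0.25, 23.8) [0.033, -0.158, 0.0] [0, 0, -0.641]
(0.4055, 0.285, 0.25, 23.8) [0.122, -0.107, 0.0] [0, 0, -0.641]
```

Call:
apply_moves(
  steps=[
    [[0, 0, -0.03], [0, 0, 0], 0.5],
    [[0, 0, -0.07], [0, 0, 0], 0.5],
    [[0, 0, -0.11], [0, 0, 0], 0.5],
    [[0, 0, -0.145], [0, 0, 0], 0.5],
    [[0, 0, -0.163], [0, 0, 0], 0.5],
  ],
)

```text
clock: 29.55
position: [0.4061, -0.3618, 0.2517]
ee_rot: [0.959, -0.283, 0.0, 0.0]
ft_force: [-0.5, -0.3, -7.6]
gripper_width: 0.686
gripper_force: 80.1
```

Call:
apply_moves(
  steps=[
    [[0.008, -0.03, 0], [0, 0, -0.08], 0.5],
    [[0.018, -0.065, 0], [0, 0, -0.17], 0.5],
    [[0.028, -0.1, 0], [0, 0, -0.27], 0.5],
    [[0.037, -0.135, 0], [0, 0, -0.36], 0.5],
    [[0.044, -0.161, 0], [0, 0, -0.438], 0.5],
  ],
)

```text
clock: 30.18
position: [0.5309, -0.2491, 0.2495]
ee_rot: [0.998, -0.066, -0.001, -0.0]
ft_force: [-0.7, -0.7, -6.5]
gripper_width: 0.686
gripper_force: 79.9
```

Call:
apply_moves(
  steps=[
    [[0, -0.05, 0], [0, 0, -0.16], 0.5],
    [[-0.001, -0.1, 0], [0, 0, -0.33], 0.5],
    [[-0.002, -0.15, 0], [0, 0, -0.5], 0.5],
    [[-0.003, -0.2, 0], [0, 0, -0.67], 0.5],
    [[-0.004, -0.252, 0], [0, 0, -0.838], 0.5],
  ],
)

```text
clock: 30.8
position: [0.5602, 0.0014, 0.2496]
ee_rot: [0.938, 0.346, -0.001, -0.0]
ft_force: [0.4, 0.1, -7.0]
gripper_width: 0.688
gripper_force: 79.9
```

Call:
apply_moves(
  steps=[
    [[0.006, -0.03, 0], [0, 0, -0.13], 0.5],
    [[0.013, -0.063, 0], [0, 0, -0.26], 0.5],
    [[0.02, -0.095, 0], [0, 0, -0.38], 0.5],
    [[0.026, -0.126, 0], [0, 0, -0.51], 0.5],
    [[0.033, -0.158, 0], [0, 0, -0.641], 0.5],
  ],
)

```text
clock: 31.42
position: [0.4828, 0.1425, 0.2497]
ee_rot: [0.782, 0.624, -0.001, -0.0]
ft_force: [0.3, 0.7, -6.5]
gripper_width: 0.685
gripper_force: 79.9
```

Call:
apply_moves(
  steps=[
    [[0.025, -0.021, 0], [0, 0, -0.13], 0.5],
    [[0.05, -0.043, 0], [0, 0, -0.26], 0.5],
    [[0.075, -0.064, 0], [0, 0, -0.38], 0.5],
    [[0.1, -0.088, 0], [0, 0, -0.51], 0.5],
    [[0.122, -0.107, 0], [0, 0, -0.641], 0.5],
  ],
)

```text
clock: 32.05
position: [0.406, 0.2856, 0.2497]
ee_rot: [0.545, 0.838, -0.001, -0.0]
ft_force: [-0.4, -0.4, -7.3]
gripper_width: 0.684
gripper_force: 79.9
```

Call:
apply_moves(
  steps=[
    [[0, 0, 0], [0, 0, 0], 0.5],
    [[0, 0, 0], [0, 0, 0], 0.5],
  ],
)

```text
clock: 32.3
position: [0.407, 0.2845, 0.2499]
ee_rot: [0.547, 0.837, -0.0, -0.0]
ft_force: [-0.5, -0.7, -6.8]
gripper_width: 0.681
gripper_force: 79.9
```

```bash
python3 - <<'E'
from fit import *
from plan import plan
plan([(.4055,.285,.11,23.8)])
s=snapshot("side"); print(fit_spool([pts(s)],(.4055,.285),-1.159,.265,.235))
i=s["image"];  cv2.imwrite("pics/sq.png",cv2.resize(i[20:220,180:400],None,fx=3,fy=3,interpolation=cv2.INTER_CUBIC))
E
```

```text
at [0.407  0.2845 0.2499] yaw 23.6 tilt [-0.0005 -0.0001]
(0.4055, 0.285, 0.11, 23.8) [0.001, -0.001, 0.14] [0, 0, -0.003]
(array([ 0.40617885,  0.28529567, -1.15942272,  0.26719781, -0.0090785 ]), np.float64(0.0032020312152666345), 1482)
```

View pics/sq.png

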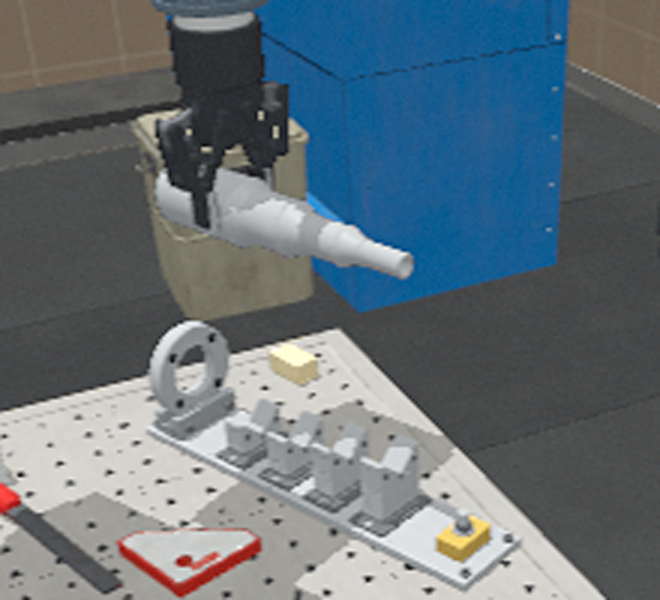

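The pipe is level above the rests, in line with the rail, with its thick end at the flange. Lowering it in stages.

Call:
apply_moves(
  steps=[
    [[0.001, -0.001, 0.035], [0, 0, 0], 0.5],
    [[0.001, -0.001, 0.075], [0, 0, 0], 0.5],
    [[0.001, -0.001, 0.11], [0, 0, 0], 0.5],
    [[0.001, -0.001, 0.14], [0, 0, 0], 0.5],
    [[0.001, -0.001, 0.16], [0, 0, 0], 0.5],
  ],
)

```text
clock: 32.98
position: [0.406, 0.2844, 0.089]
ee_rot: [0.548, 0.836, -0.001, -0.0]
ft_force: [0.6, -0.1, -6.2]
gripper_width: 0.682
gripper_force: 79.6
```

Call:
apply_moves(
  steps=[
    [[0, 0, 0], [0, 0, 0], 0.5],
    [[0, 0, 0], [0, 0, 0], 0.5],
  ],
)

```text
clock: 33.22
position: [0.4065, 0.2852, 0.0911]
ee_rot: [0.548, 0.837, 0.0, 0.0]
ft_force: [-0.0, -0.5, -5.6]
gripper_width: 0.685
gripper_force: 79.7
```

```bash
python3 - <<'E'
from fit import *
from plan import plan
plan([(.4055,.285,.057,23.6)])
s=snapshot("side"); print(fit_spool([pts(s)],(.4055,.285),-1.159,.105,.082))
E
```

```text
at [0.4065 0.2852 0.0911] yaw 23.6 tilt [0.0004 0.0002]
(0.4055, 0.285, 0.057, 23.6) [0.0, -0.001, 0.034] [0, 0, 0.0]
(array([ 0.40248772,  0.29060868, -1.15638177,  0.108737  , -0.00654468]), np.float64(0.004166432707472664), 1288)
```

Call:
apply_moves(
  steps=[
    [[0, -0.001, 0.012], [0, 0, 0], 0.5],
    [[0, -0.001, 0.02], [0, 0, 0], 0.5],
    [[0, -0.001, 0.026], [0, 0, 0], 0.5],
    [[0, -0.001, 0.03], [0, 0, 0], 0.5],
    [[0, -0.001, 0.032], [0, 0, 0], 0.5],
  ],
)

```text
clock: 33.9
position: [0.4048, 0.2849, 0.0581]
ee_rot: [0.547, 0.837, -0.0, -0.0]
ft_force: [-0.3, 0.8, -6.7]
gripper_width: 0.686
gripper_force: 79.9
```

Call:
apply_moves(
  steps=[
    [[0, 0, 0.001], [0, 0, 0], 0.5],
    [[0, 0, 0.001], [0, 0, 0], 0.5],
  ],
)

```text
clock: 34.15
position: [0.4052, 0.2851, 0.0576]
ee_rot: [0.547, 0.837, 0.0, 0.0]
ft_force: [1.9, 0.8, -6.9]
gripper_width: 0.683
gripper_force: 79.9
```

Not in contact yet, so I'll creep down.

Call:
apply_moves(
  steps=[
    [[0, 0, 0.001], [0, 0, 0], 0.5],
    [[0, 0, 0.001], [0, 0, 0], 0.5],
  ],
)

```text
clock: 34.4
position: [0.4056, 0.2853, 0.0568]
ee_rot: [0.547, 0.837, 0.001, 0.0]
ft_force: [3.3, 2.3, 3.8]
gripper_width: 0.685
gripper_force: 81.2
```

Call:
apply_moves(
  steps=[
    [[0, 0, 0.001], [0, 0, 0], 0.5],
    [[0, 0, 0.001], [0, 0, 0], 0.5],
  ],
)

```text
clock: 34.65
position: [0.4058, 0.2855, 0.0566]
ee_rot: [0.547, 0.837, 0.001, 0.001]
ft_force: [-0.0, 1.0, 24.0]
gripper_width: 0.682
gripper_force: 83.4
```

The pipe is seated. Releasing and retreating.

Call:
apply_moves(
  steps=[
    [[0, 0, -0.001], [0, 0, 0], 0.8],
    [[0, 0, -0.001], [0, 0, 0], 1],
    [[0, 0, -0.001], [0, 0, 0], 1],
    [[0, 0, -0.001], [0, 0, 0], 1],
    [[0, 0, -0.001], [0, 0, 0], 1],
  ],
)

```text
clock: 35.28
position: [0.4048, 0.2849, 0.0563]
ee_rot: [0.547, 0.837, -0.0, -0.0]
ft_force: [-0.0, -0.2, -0.0]
gripper_width: 0.996
gripper_force: 0.0
```

Call:
apply_moves(
  steps=[
    [[0, 0, -0.015], [0, 0, 0], 1],
    [[0, 0, -0.04], [0, 0, 0], 1],
    [[0, 0, -0.08], [0, 0, 0], 1],
    [[0, 0, -0.12], [0, 0, 0], 1],
    [[0, 0, -0.16], [0, 0, 0], 1],
  ],
)

```text
clock: 35.9
position: [0.4046, 0.2848, 0.2188]
ee_rot: [0.547, 0.837, 0.0, 0.0]
ft_force: [0.5, 0.7, -0.3]
gripper_width: 1.001
gripper_force: 0.0
```

Call:
apply_moves(
  steps=[
    [[0, 0.04, 0], [0, 0, 0], 1],
    [[-0.04, 0.08, 0], [0, 0, 0], 1],
    [[-0.08, 0.12, 0], [0, 0, 0], 1],
    [[-0.12, 0.14, 0], [0, 0, 0], 1],
    [[-0.16, 0.14, 0], [0, 0, 0], 1],
  ],
)

```text
clock: 36.52
position: [0.5988, 0.1936, 0.2172]
ee_rot: [0.547, 0.837, 0.0, 0.0]
ft_force: [-0.8, 0.3, 0.2]
gripper_width: 1.001
gripper_force: 0.0
```

Call:
apply_moves(
  steps=[
    [[-0.05, 0, 0], [0, 0, 0], 1],
    [[-0.1, 0, 0], [0, 0, 0], 1],
    [[-0.15, 0, 0], [0, 0, 0], 1],
    [[-0.2, 0, 0], [0, 0, 0], 1],
    [[-0.2, 0, 0], [0, 0, 0], 1],
  ],
)

```text
clock: 37.15
position: [0.6784, 0.008, 0.2173]
ee_rot: [0.549, 0.836, -0.0, 0.001]
ft_force: [-0.6, -0.1, 0.2]
gripper_width: 1.0
gripper_force: 0.0
```

```bash
python3 - <<'E'
from fit import *
s=snapshot("side");t=snapshot("top")
for n,q in(("top",t),("side",s)):
    P=pts(q); print(n,fit_spool([P],(.4055,.285),-1.159,.072,.055))
    for c,h in(((.402,.2922),.037),((.426,.2373),.046),((.450,.182),.056),((.474,.1275),.065)):
        print(fit_rest([P],c,h-.0,.014,.035,[.4]))
a=cv2.resize(s["image"][110:230,220:380],None,fx=4.5,fy=4.5,interpolation=cv2.INTER_CUBIC)
cv2.imwrite("pics/end.png",a)
E
```

```text
top (array([0.39364125, 0.4102395 , 0.30974093, 0.13772429, 0.51583815]), np.float64(0.0013633640058935258), 19)
(array([0.402 , 0.2922, 0.4   , 0.    ]), 0, 0)
(array([0.426 , 0.2373, 0.4   , 0.    ]), 0, 0)
(array([0.45 , 0.182, 0.4  , 0.   ]), 0, 0)
(array([0.474 , 0.1275, 0.4   , 0.    ]), 0, 0)
side (array([ 0.40093503,  0.29432438, -1.17967731,  0.07432692, -0.00867246]), np.float64(0.004393161932576382), 1659)
(array([0.40209539, 0.29475566, 0.44886207, 0.009768  ]), np.float64(0.0020876574789003796), 112)
(array([0.42542528, 0.23790359, 0.43865088, 0.00859989]), np.float64(0.0028255217564413597), 186)
(array([0.45073024, 0.18384587, 0.40668474, 0.01019891]), np.float64(0.0037320298184193496), 298)
(array([0.47497427, 0.12758693, 0.38838769, 0.01283264]), np.float64(0.00409996611856358), 486)
```

View pics/end.png

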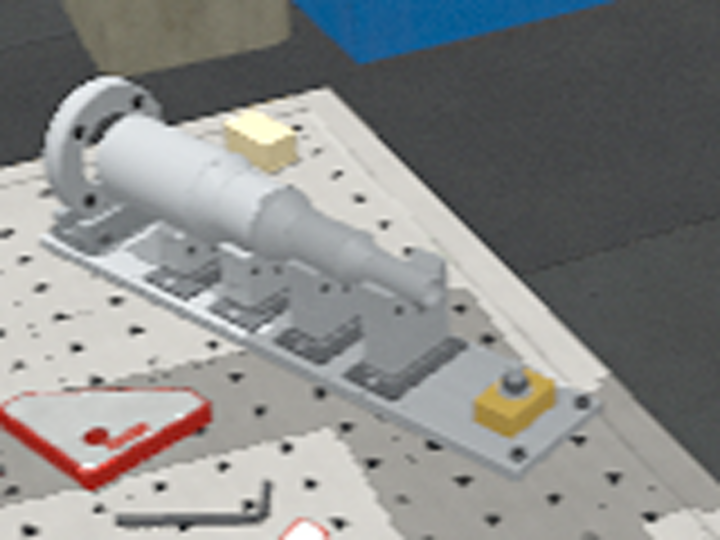

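The pipe lies in all four rests with its thick end at the flange. The last fit picked up flange points, so I'll refit without them and hand in if it's good.

```bash
python3 - <<'E'
from fit import *
P=pts(snapshot("side")); q=P.reshape(-1,3); l=loc(q,.4055,.285,-1.159)
k=q[(l[:,0]>-.06)&(l[:,0]<.215)&(abs(l[:,1])<.034)&(q[:,2]>.082-np.clip(l[:,0],0,.1)*0)&(q[:,2]<.115)]
def f(p):
    l=loc(k,*p[:3]); l[:,2]-=p[3]+p[4]*l[:,0]; return spool_sdf(l)
r=least_squares(f,[.4055,.285,-1.159,.072,0],loss="soft_l1",f_scale=.0015)
x=r.x; d=x[:2]-[.3676,.371]; n=np.array([-.4,.9165])
print(x.round(4),abs(r.fun).mean(),len(k),"dist",np.hypot(*d),"side",d@[.9165,.4])
ok=abs(x[2]+1.159)<.06 and abs(x[4])<.04 and .068<x[3]<.077 and .086<np.hypot(*d)<.102
print(ok)
if ok: print(arm.close_job())
E
```

```text
[ 0.406   0.2853 -1.1732  0.0725  0.0106] 0.0012761250861941795 732 dist 0.09391549958918588 side 0.0008667317532581315
True
the job is handed in; nothing more can be done
None
```

The four rests stand on their pads, lowest at the flange to tallest at the far end. The pipe lies in them level and in line with the flange (about 94 mm from it, 1 mm to the side by my last fit), it is released, and the job was handed in at about 37 s; no verdict came back.

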